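Clear the clay modelling tools into the narrow-necked jar

TASK

Tidy up the clay table: take the three round wooden modelling tools out of their leaning rests and drop them, one after another, through the narrow neck into the stoneware jar, the longest last because it stays standing in the neck and blocks it. Leave the jar standing where it is, the little rolling pin in its rest, and everything else on the table undisturbed.

Things in the scene. Friction and masses are not known exactly. Their poses are not given: they have to be found in the camera images.
- tool_short: the shortest beech rod, upper end round, lower end a 7 mm nib set to one side, 90 mm long, 20 mm thick, 30 g, two dark rings. Origin at mid-length, z along it to its upper end. Starts loose in a leaning gutter, on its lower end, 38 degrees from vertical, upper end towards the robot (within 20 degrees). The gutter holds its lower 50 mm; above that it is free.
- tool_mid: the middle beech rod, upper end round, lower end a 7 mm nib set to one side, 110 mm long, 20 mm thick, 30 g, one dark ring. Origin at mid-length, z along it to its upper end. Starts loose in a leaning gutter, on its lower end, 32 degrees from vertical, upper end towards the robot (within 20 degrees). The gutter holds its lower 58 mm; above that it is free.
- tool_long: the longest beech rod, upper end round, lower end a 7 mm nib set to one side, 150 mm long, 18 mm thick, 30 g, three dark rings. Origin at mid-length, z along it to its upper end. Starts loose in a leaning gutter, on its lower end, 26 degrees from vertical, upper end towards the robot (within 20 degrees). The gutter holds its lower 85 mm. In the jar its upper end stays in the neck, where no other tool then passes.
- jar: loose white stoneware jar, 1.2 kg, 170 mm high, beyond the row of rests: body 120 mm across up to 98 mm, shoulder up to 128 mm, then a straight neck, 48 mm across outside, 38 mm inside. Walls 5 mm, floor 6 mm. Origin at the centre of its underside, z up. The short and middle tools, let go in the neck, fall into the body and tip over, leaving the neck free.
- jar_mouth (a point): centre of the jar's mouth, level with the rim, 170 mm above the table.
- pin: small wooden rolling pin, 110 mm long, 40 mm thick with a knob at each end, leaning in a rest like the others, 35 degrees from vertical; to be left there. Origin at its middle, z along it to its upper end. It is too thick for the jar's neck.
- rest_short: fixed wooden rest (of the shortest tool): base 100 x 56 x 12 mm with a V gutter leaning 38 degrees from vertical towards its -x; the lower end of what it holds stands at x = +30 mm, 35 mm above the table. Origin at the centre of its underside, +x away from the robot. The four rests stand in a row, in any order.
- rest_mid: fixed wooden rest (of the middle tool): base 100 x 56 x 12 mm with a V gutter leaning 32 degrees from vertical towards its -x; the lower end of what it holds stands at x = +30 mm, 35 mm above the table. Origin at the centre of its underside, +x away from the robot. The four rests stand in a row, in any order.
- rest_long: fixed wooden rest (of the longest tool): base 100 x 56 x 12 mm with a V gutter leaning 26 degrees from vertical towards its -x; the lower end of what it holds stands at x = +30 mm, 35 mm above the table. Origin at the centre of its underside, +x away from the robot. The four rests stand in a row, in any order.
- rest_pin: fixed wooden rest (of the small rolling pin): base 100 x 56 x 12 mm with a V gutter leaning 35 degrees from vertical towards its -x; the lower end of what it holds stands at x = +30 mm, 35 mm above the table. Origin at the centre of its underside, +x away from the robot. The four rests stand in a row, in any order.
- cutter_star: tin star cutter, 80 mm across, 25 mm high, open; bystander. Origin under its centre.
- cutter_moon: tin crescent cutter, 76 mm long, 25 mm high, open; bystander. Origin under the centre of its outer arc.
- saucer: terracotta saucer, 84 mm across, 12 mm high; bystander. Origin under its centre.
- beaker: white plastic beaker, 70 mm across, 90 mm high; bystander. Origin under its centre.
- slip_bowl: blue ceramic bowl, 110 mm across, 50 mm high; bystander. Origin under its centre.
Not all that is in view belongs to the job. Several things have the shape of the jar; the one meant has the colours described above. Leave any yellow look-alike of the tool_mid alone.

How it is judged:
By the outcome, as a careful person would: the job done as asked, in the order asked, and still so for the second after the job is handed in, with the robot touching nothing.
It also fails if it takes over 72 s, if anything falls off the work surface, if the arm or the gripper's body presses on something with over 40 N, if the wrist force passes 120 N, or if a joint passes its speed limit or range.

ROBOT

A 7-joint arm with a two-finger parallel gripper is mounted at the origin on the work surface. World frame = base frame: x ahead of the robot, y to its left, z up, the work surface at z = 0. Lengths are in m, angles in rad, forces in N, time in s.
With the tool pointing down it reaches from about 0.4 to 0.85 m from the base axis. Payload 6.9 kg.
Tool frame: the origin (TCP) lies midway between the tips of the shut fingers; the grasp point (between the pads) lies behind it (ctrl.pinch_z is the z of the grasp point in the tool frame, in m); z points along the fingers, y is the line along which they close (so a half turn about z gives the same grasp; the last joint's range is limited). The gripper opens to 85 mm and grips with 20 to 120 N. Pads are 22 mm wide; open, the fingers measure 114 mm over their backs; the gripper's body (76 mm by 85 mm) begins 54 mm behind the grasp point. The pads swing forward as they close: fully open they stand 13 mm farther back than shut.
Start: joints at [1.335, 0.507, -0.238, 1.5, 0.126, 1.149, -0.155], TCP at [0.209, -0.589, 0.231] pointing down, gripper open.
Joint ranges: [-3.08, 3.08], [-0.24, 2.05], [-1.43, 1.35], [0, 2.5], [-1.52, 4.66], [0.17, 1.96], [-2.89, 2.89]. Speed limits (rad/s): [2.39, 2.39, 3.14, 3.14, 3.14, 3.14, 3.14].

INTERFACE

Orientations are given as a unit quaternion [w, x, y, z].
In Python, from station import ctrl, get_state, vision, ticket, models gives the robot as it stands. Calls block until the motion is done:
- ctrl.movep(position, orientation): joint-space move of the TCP to a pose.
- ctrl.movel(position, frame=None, max_speed=0.15): straight line of the TCP; frame=None keeps the orientation; max_speed is the mean speed in m/s.
- ctrl.set_joints(angles): joint-space move.
- ctrl.ungrasp() and ctrl.close_gripper(force=None): open the fingers fully, or close them until they stop; force is the grip in N (None keeps the last).
- ctrl.pause(seconds).
- ctrl.ik(position, orientation): joint angles nearest the present ones, or None.
- get_state(): the state.
- vision.grab_frame(name): name is "side" or "top" or "wrist"; returns (picture, depth): 420x560x3 uint8, blue, green, red; 420x560 float32, m along the optical axis (not along the pixel's ray), 0 where there is no reading.
- vision.camera_info(name): a dict with "mtx" (3x3 intrinsics, pixels), "dist_coeffs" ([k1, k2, p1, p2, k3] as OpenCV has them; the pictures are not rectified), "R" (3x3) and "t" (3): a world point X has camera coordinates R X + t; the wrist camera has in their place "hand_eye" (4x4, takes a point from camera to tool coordinates, whose origin is the TCP and whose axes are the flange's). Camera axes: x right, y down, z forward; pixel columns grow to the right and rows downward; lengths in m; the calibration is good to about 2 mm. A picture is of the moment at which its call begins: read the wrist's pose just before it. camera_info takes no time and is no camera call.
A pose or a line that the arm cannot do raises ctrl.Unreachable and nothing moves.
- ticket.close_job(): hands the job in; it is judged then, once.
Trained networks look in the newest picture that a camera, given by its name, has taken for a name from the list of things; names that differ only in an ending like _2 or _b are one class to them, and where a whole thing is asked for, a point or a joint stands for the part that bears it (a point fixed in the world has none). Each returns a list of dicts, best first, with "p" (0 to 1); they miss things now and then, are a little off and sometimes report something else, mostly with a low value. They report only what shows in the picture. A call takes as long as a camera call. They do not tell look-alikes from the thing itself.
- models.recognise(camera, target): "point" ([column, row] in pixels, amid what is visible of it).
- models.masks_of(camera, target): "mask" (420x560 bool, what is visible of it) and "point" ([column, row] in pixels, amid what is visible of it).
The state is a dict: "time": time; "qpos": joint angles; "qd": joint speeds; "tau": joint torques, N m; "tcp_pos": TCP position; "eef_rot": TCP orientation; "contact_force": force on the tool from outside, world axes, zero at the start; "wrist_torque": the same for the moment, N m; "width": finger opening in m; "gripper_force": force on a finger pad.
Only numpy, scipy, OpenCV 4.12 (cv2) and the standard library are available. Lean on these libraries where they do the work, as an engineer would, in place of code of your own. Each camera call takes 0.05 s, during which the arm holds its last target. There are 200 camera calls.

## Working session

There is one attempt and no reset: what is moved stays moved. The work goes in short steps, each a Python script; the robot and the scene stay as the last script left them, time stands still between calls to the robot, and variables do not carry over. Pictures are saved under pics/ and viewed, at most 10 in all, crops included, and the job is handed in when it is done.

```bash
ls; mkdir -p pics; python3 - <<'E'
from station import ctrl,get_state,vision,models
import cv2,numpy as np
for c in ("side","top"):
    im,d=vision.grab_frame(c); cv2.imwrite(f"pics/{c}0.png",im); np.save(f"pics/{c}0.npy",d)
    i=vision.camera_info(c); print(c,np.round(i["mtx"],1).tolist(),i["dist_coeffs"],np.round(i["R"],3).tolist(),i["t"])
    for t in ["tool_short","tool_mid","tool_long","jar","pin","rest_short","rest_mid","rest_long","rest_pin"]:
        print(t,[(np.round(r["point"]).tolist(),round(r["p"],2)) for r in models.recognise(c,t)])
print(vision.camera_info("wrist")["hand_eye"],ctrl.pinch_z,get_state())
E
```

```text
pics
side [[382.3, 0.0, 277.4], [0.0, 382.3, 209.3], [0.0, 0.0, 1.0]] [0.01633145 0.         0.         0.         0.        ] [[-0.841, -0.541, 0.001], [-0.39, 0.605, -0.694], [0.375, -0.584, -0.72]] [0.43351569 0.26659206 0.89009174]
tool_short [([178.0, 283.0], 0.71), ([247.0, 247.0], 0.68), ([242.0, 289.0], 0.17)]
tool_mid [([249.0, 186.0], 0.67), ([367.0, 183.0], 0.57)]
tool_long [([176.0, 284.0], 0.48), ([211.0, 205.0], 0.16)]
jar [([360.0, 222.0], 0.77), ([209.0, 203.0], 0.74), ([290.0, 311.0], 0.6)]
pin [([319.0, 147.0], 0.63), ([178.0, 282.0], 0.23)]
rest_short [([249.0, 263.0], 0.93)]
rest_mid [([291.0, 205.0], 0.79), ([284.0, 234.0], 0.44), ([250.0, 246.0], 0.23)]
rest_long [([184.0, 310.0], 0.77)]
rest_pin [([317.0, 164.0], 0.73)]
top [[542.7, 0.0, 279.0], [0.0, 542.7, 204.7], [0.0, 0.0, 1.0]] [-0.08334823  0.          0.          0.          0.        ] [[-0.015, -1.0, 0.008], [-0.985, 0.013, -0.171], [0.171, -0.01, -0.985]] [0.00844806 0.52872848 1.20937856]
tool_short [([224.0, 208.0], 0.56), ([414.0, 186.0], 0.32)]
tool_mid [([315.0, 146.0], 0.76), ([323.0, 197.0], 0.
[... 614 characters left out ...]
me': 1.0, 'qpos': array([ 1.33449335,  0.50746447, -0.23758747,  1.50021546,  0.12569954,
        1.14886053, -0.15481802]), 'qd': array([ 0.00152782, -0.00043719, -0.00013403,  0.00017613, -0.00045375,
       -0.00146725, -0.00124458]), 'tau': array([-2.31538561e-04, -6.20372415e+01, -2.18475021e+00, -2.49960226e+01,
        1.38543770e-02,  2.38099441e-03,  3.90064429e-05]), 'tcp_pos': array([ 0.20946157, -0.58885092,  0.23129127]), 'eef_rot': array([1.38552802e-05, 9.85436197e-01, 1.70045584e-01, 4.85257427e-06]), 'contact_force': array([0.5645886 , 0.08020558, 0.08207732]), 'wrist_torque': array([-0.03194227, -0.03301368, -0.00092186]), 'gripper_force': 0.0, 'width': 0.08530939931080589}
```

View both.

View pics/side0.png

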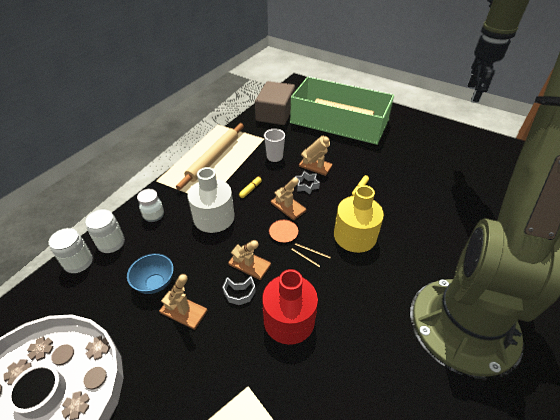

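View pics/top0.png

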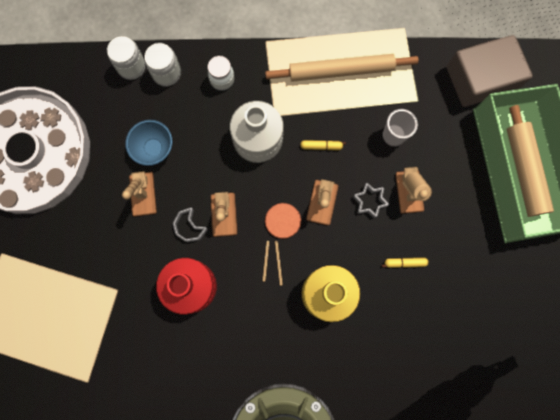

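The side picture shows a white jar at (210,200), a yellow one at (360,222) and a red one at (290,311). In the top picture they are at (256,131), (331,291) and (186,285). The white one fits "white stoneware". In the top picture the rests are at (140,190), (224,212), (322,200) and (412,190, the pin). The yellow rods at (322,145) and (407,263) are the look-alikes.

```bash
cat > h.py <<'E'
import numpy as np,cv2
from station import ctrl,get_state,vision,models
from scipy.spatial.transform import Rotation as Ro
def cloud(im,d,info,R=None,t=None):
    K=np.array(info["mtx"]);v,u=np.nonzero(d>0)
    n=cv2.undistortPoints(np.stack([u,v],1).astype(np.float64)[:,None],K,np.array(info["dist_coeffs"]))[:,0]
    z=d[v,u]; P=np.c_[n*z[:,None],z]
    R=info["R"] if R is None else R; t=info["t"] if t is None else t
    return (P-np.array(t))@np.array(R), im[v,u].astype(int)
E
cat > m.py <<'E'
from h import *
from scipy.optimize import least_squares
C=[];L=[]
for c in ("top","side"):
    P,B=cloud(cv2.imread(f"pics/{c}0.png"),np.load(f"pics/{c}0.npy"),vision.camera_info(c)); C.append(P);L.append(B)
i=vision.camera_info("top")
print("table z",[np.median(P[(abs(P[:,0]-.45)<.05)&(abs(P[:,1]+.05)<.1),2]) for P in C])
def px2w(u,v,z=0.02):
    n=cv2.undistortPoints(np.array([[[u,v]]],float),np.array(i["mtx"]),np.array(i["dist_coeffs"]))[0,0]
    r=np.array(i["R"]).T@np.r_[n,1]; o=-np.array(i["R"]).T@np.array(i["t"]); return (o+r*(z-o[2])/r[2])[:2]
for n,px in dict(long=(143,195),short=(224,215),mid=(322,203),pin=(410,192)).items():
    c0=px2w(*px); 
    for k in (0,1):
        P=C[k];near=np.hypot(*(P[:,:2]-c0).T)<.085
        b=P[near&(P[:,2]>.006)&(P[:,2]<.02)&(L[k][:,2]>L[k][:,0]+50)]
        r=cv2.minAreaRect(b[:,:2].astype(np.float32)*1000)
        up=P[near&(P[:,2]>.075)]
        print(n,"cam",k,np.round(c0,3),len(b),np.round(r[0]),np.round(r[1]),round(r[2],1),"top",np.round(up[up[:,2]>up[:,2].max()-.012].mean(0),3),up[:,2].max().round(3))
c0=px2w(256,115,.17)
for k in (0,1):
    P=C[k];s=P[(np.hypot(*(P[:,:2]-c0).T)<.06)&(P[:,2]>.160)&(P[:,2]<.18)]
    f=least_squares(lambda q:np.clip(abs(np.hypot(*(s[:,:2]-q).T)-.0215)-.0025,0,None),s[:,:2].mean(0))
    print("jar",c0,len(s),f.x,np.abs(f.fun).mean(),cv2.minEnclosingCircle(s[:,:2].astype(np.float32)),s[:,2].max())
    s=P[(np.hypot(*(P[:,:2]-c0).T)<.1)&(P[:,2]>.02)&(P[:,2]<.095)]
    f=least_squares(lambda q:np.hypot(*(s[:,:2]-q).T)-.06,c0,loss='soft_l1',f_scale=.002);print(" body",f.x)
im=cv2.imread("pics/top0.png");im2=cv2.imread("pics/side0.png")
a=cv2.resize(im[150:230,110:310],(800,320),interpolation=3);a2=cv2.resize(im2[160:335,150:310],(256,280),interpolation=3)
z=np.zeros((280,800,3),np.uint8);
for q,(x,y) in enumerate([(155,268),(225,232),(268,170)]): z[:,q*265:q*265+260]=cv2.resize(im2[y:y+60,x:x+56],(260,280),interpolation=3)
cv2.imwrite("pics/crop.png",np.vstack([cv2.resize(im[150:230,110:350],(800,267),interpolation=3),z]))
E
python3 m.py
```

```text
table z [np.float64(0.0005303549929272735), np.float64(0.0005483685820032902)]
long cam 0 [0.561 0.323] 598 [567. 328.] [101.  57.] 7.0 top [0.535 0.323 0.166] 0.172
long cam 1 [0.561 0.323] 617 [566. 329.] [99. 57.] 5.3 top [0.534 0.327 0.168] 0.173
short cam 0 [0.51 0.13] 605 [515. 133.] [101.  54.] 3.7 top [0.496 0.13  0.104] 0.11
short cam 1 [0.51 0.13] 481 [517. 135.] [100.  57.] 4.4 top [0.496 0.136 0.104] 0.11
mid cam 0 [ 0.536 -0.101] 809 [535. -72.] [110. 125.] 76.2 top [ 0.518 -0.096  0.128] 0.136
mid cam 1 [ 0.536 -0.101] 432 [528. -71.] [104. 109.] 26.9 top [ 0.519 -0.091  0.126] 0.132
pin cam 0 [ 0.56  -0.312] 447 [ 566. -325.] [100.  80.] 5.3 top [ 0.545 -0.315  0.122] 0.129
pin cam 1 [ 0.56  -0.312] 233 [ 565. -311.] [100.  58.] 5.8 top [ 0.546 -0.31   0.121] 0.128
jar [0.70326754 0.04876663] 169 [0.70210097 0.04990278] 0.00010601115086913244 ((0.7020547389984131, 0.04942344129085541), 0.023854684084653854) 0.17441679830429507
 body [0.70319013 0.05106832]
jar [0.70326754 0.04876663] 150 [0.70386716 0.05308428] 4.899718963834758e-05 ((0.7036892175674438, 0.05269847810268402), 0.024580882862210274) 0.17259001026925633
 body [0.70486256 0.05191745]
```

View pics/crop.png

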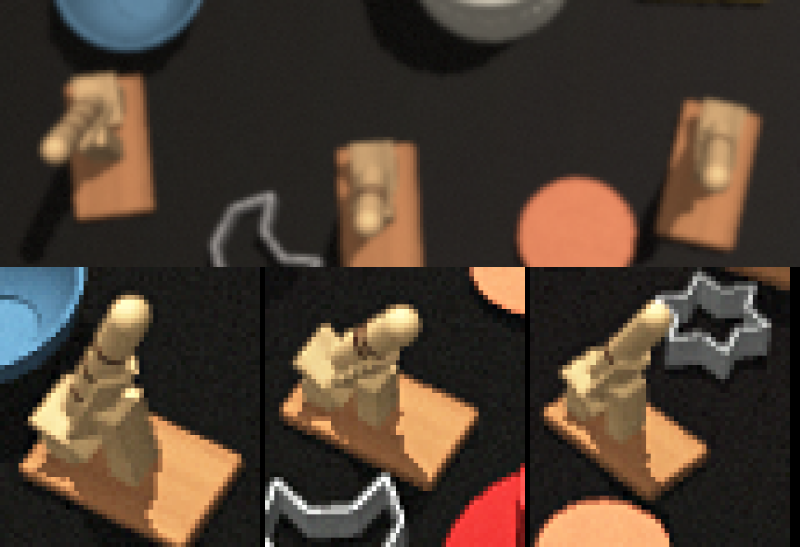

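The enlarged crop matches the task. Left rest: three rings and the tallest rod, so tool_long. Middle rest: two rings, tool_short. Right rest: one ring in beech, tool_mid. Next I pin down the mid rest and the look-alike jars that stand near the approach path, then check IK.

```bash
cat >> h.py <<'E'
LEN=dict(short=.09,mid=.11,long=.15);LEAN=dict(short=38,mid=32,long=26)
REST=dict(short=(.516,.134,4),long=(.5665,.3285,6))
def rod(n):
    x,y,a=REST[n];a=np.deg2rad(a);l=np.deg2rad(LEAN[n]);f=np.array([np.cos(a),np.sin(a),0])
    ax=-f*np.sin(l)+np.array([0,0,np.cos(l)]);low=np.array([x,y,.035])+.03*f
    return low,ax,f
def quat(zt,f):  # tool z, x roughly along f
    y=np.cross(zt,f);y/=np.linalg.norm(y);x=np.cross(y,zt)
    q=Ro.from_matrix(np.c_[x,y,zt]).as_quat();return q[[3,0,1,2]]
E
sed -i 's/^im=cv2.imread("pics\/top0.*//;/^a=/d;/^z=/d;/^for q/d;/^cv2.imwrite/d' m.py
cat >> m.py <<'E'
print("----")
for k in (0,1):
    P=C[k];near=(np.hypot(P[:,0]-.54,P[:,1]+.103)<.067)
    b=P[near&(P[:,2]>.006)&(P[:,2]<.018)&(L[k][:,2]>L[k][:,0]+50)]
    print("mid",cv2.minAreaRect(b[:,:2].astype(np.float32)*1000),len(b))
for n,px in dict(yellow=(335,292),red=(178,286)).items():
    c0=px2w(*px,.17);P=C[0];s=P[(np.hypot(*(P[:,:2]-c0).T)<.05)&(P[:,2]>.155)&(P[:,2]<.18)];print(n,s.mean(0))
P=C[0];s=P[(P[:,0]>.3)&(P[:,0]<.8)&(abs(P[:,1])<.45)];print("max z",s[s[:,2].argmax()])
import h
h.REST["mid"]=(.537,-.103,-12)
for n in h.REST:
    low,ax,f=h.rod(n);top=low+ax*h.LEN[n];q=h.quat(-ax,f)
    for bk in (-.02,.05): print(n,np.round(top,3),np.round(ctrl.ik(top+ax*(bk-.0187),q),2))
q=h.quat(np.array([0,0,-1.]),np.array([1.,0,0]))
for z in (.19,.32): print(ctrl.ik([.703,.0515,z],q))
E
python3 m.py | sed '1,/----/d'
```

```text
mid ((544.2278442382812, -88.32171630859375), (82.97606658935547, 100.21443939208984), 75.4095687866211) 622
mid ((537.4736328125, -95.51663208007812), (83.84951782226562, 94.8595199584961), 55.30345916748047) 332
yellow [ 0.32489963 -0.10848201  0.1683696 ]
red [0.34525952 0.20985511 0.16767135]
max z [ 0.31818186 -0.08774829  0.17502534]Traceback (most recent call last):
  File "m.py", line 39, in <module>
    for bk in (-.02,.05): print(n,np.round(top,3),np.round(ctrl.ik(top+ax*(bk-.0187),q),2))
                                                  ~~~~~~~~^^^^^^^^^^^^^^^^^^^^^^^^^^^^^^^^
    return _wrapfunc(a, 'round', decimals=decimals, out=out)
    return _wrapit(obj, method, *args, **kwds)
    result = getattr(arr, method)(*args, **kwds)
TypeError: unsupported operand type(s) for *: 'NoneType' and 'float'
```

```bash
python3 - <<'E'
import re
s=open('m.py').read(); s=s[:s.index('import h\n')]
s=s.replace('near=(np.hypot(P[:,0]-.54,P[:,1]+.103)<.067)','near=(np.hypot(P[:,0]-.54,P[:,1]+.103)<.075)&(np.hypot(*(P[:,:2]-px2w(283,221,.012)).T)>.049)')
s+='''
import h
h.REST["mid"]=(.537,-.103,-12)
def tryik(p,zt,f):
    o=[]
    for sg in (1,-1):
        r=ctrl.ik(p,h.quat(zt,sg*f)); o.append(None if r is None else np.round(r,2).tolist())
    return o
for n in h.REST:
    low,ax,f=h.rod(n);top=low+ax*h.LEN[n];g=top-.02*ax
    for tilt in (0,10,20,26,32,38):
        t=np.deg2rad(tilt);zt=f*np.sin(t)-np.array([0,0,np.cos(t)])
        print(n,np.round(top,3),tilt,[tryik(g+zt*(.0187-b),zt,f) for b in (0,.07)])
for z in (.19,.35): print(tryik(np.array([.703,.0515,z]),np.array([0,0,-1.]),np.array([1.,0,0])))
'''
open('m.py','w').write(s)
E
python3 m.py | sed '1,/----/d'
```

```text
mid ((540.5773315429688, -101.35980987548828), (55.34547424316406, 100.04183197021484), 76.21502685546875) 616
mid ((541.7005615234375, -99.29457092285156), (57.23750686645508, 100.82012939453125), 76.73546600341797) 327
yellow [ 0.32489963 -0.10848201  0.1683696 ]
red [0.34525952 0.20985511 0.16767135]
max z [ 0.31818186 -0.08774829  0.17502534]
short [0.491 0.132 0.106] 0 [[[-0.02, 0.56, -0.43, 1.97, 0.37, 0.68, -2.18], [0.19, 0.64, -0.78, 1.97, 0.63, 0.79, 0.69]], [[0.11, 0.49, -0.62, 1.9, 0.37, 0.87, -2.19], [0.35, 0.62, -1.04, 1.89, 0.64, 1.0, 0.67]]]
short [0.491 0.132 0.106] 10 [[[-0.16, 0.49, -0.25, 2.13, 0.44, 0.4, -2.27], [-0.03, 0.51, -0.44, 2.13, 0.63, 0.46, 0.68]], [[0.08, 0.4, -0.58, 2.07, 0.49, 0.62, -2.34], [0.44, 0.59, -1.19, 2.07, 0.88, 0.88, 0.39]]]
short [0.491 0.132 0.106] 20 [[[-0.75, 0.52, 0.55, 2.28, -1.29, 0.19, -0.56], [0.07, 0.52, -0.63, 2.28, 1.38, 0.43, -0.09]], [[-0.15, 0.31, -0.31, 2.25, 0.71, 0.33, -2.58], [0.07, 0.34, -0.6, 2.25, 0.91, 0.42, 0.36]]]
short [0.491 0.132 0.106] 26 [[[-0.37, 0.46, -0.04, 2.37, 2.23, 0.21, 2.18], [-0.32, 0.46, -0.11, 2.37,
[... 2294 characters left out ...]
.81, 2.21, 0.79, 0.46, 0.68]]]
mid [ 0.509 -0.097  0.128] 26 [[[0.43, 0.44, -0.43, 2.33, 1.8, 0.25, 2.82], [0.4, 0.44, -0.39, 2.33, 1.83, 0.23, -0.35]], [[-0.46, 0.33, 0.75, 2.33, -1.16, 0.24, -0.47], [0.38, 0.26, -0.34, 2.32, 0.9, 0.19, 0.57]]]
mid [ 0.509 -0.097  0.128] 32 [[[0.42, 0.46, -0.44, 2.43, 2.37, 0.37, 2.25], [0.49, 0.47, -0.53, 2.43, 2.28, 0.41, -0.8]], [[0.44, 0.27, -0.44, 2.44, 2.03, 0.22, 2.57], [0.48, 0.27, -0.49, 2.44, 1.99, 0.23, -0.53]]]
mid [ 0.509 -0.097  0.128] 38 [[None, None], [None, None]]
[[0.11, 0.68, -0.43, 1.32, 0.28, 1.2, -1.9], [0.41, 0.88, -1.16, 1.31, 0.79, 1.44, 0.87]]
[[0.15, 0.63, -0.58, 1.01, 0.33, 1.58, -1.9], [0.34, 0.76, -1.16, 1.01, 0.7, 1.73, 1.01]]
```

```bash
cat >> h.py <<'E'
from scipy.optimize import least_squares
REST["mid"]=(.541,-.1003,-13.5)
JAR=np.array([.703,.0515]); UP=np.array([0,0,1.])
RAD=dict(short=.010,mid=.010,long=.009)
def zdir(tilt,f): t=np.deg2rad(tilt);return f*np.sin(t)-UP*np.cos(t)
def wrist_cloud(name=None):
    s=get_state();i=vision.camera_info("wrist");im,d=vision.grab_frame("wrist")
    if name: cv2.imwrite(name,im)
    H=np.array(i["hand_eye"]);w=s["eef_rot"];Rt=Ro.from_quat([w[1],w[2],w[3],w[0]]).as_matrix()
    P,B=cloud(im,d,i,np.eye(3),np.zeros(3))
    return (P@H[:3,:3].T+H[:3,3])@Rt.T+s["tcp_pos"]
def refine(P,low,ax,f,a,b,r):
    """offset (normal e1, lateral e2) of a rod's axis from its assumed place, from points at a..b along it"""
    e2=np.cross(UP,f);e1=np.cross(e2,ax)
    D=P-low;t=D@ax;u,v=D@e1,D@e2;k=(t>a)&(t<b)&(np.hypot(u,v)<.025)
    u,v=u[k],v[k];q=least_squares(lambda q:np.hypot(u-q[0],v-q[1])-r,[0,0],loss='soft_l1',f_scale=.001)
    t_top=np.percentile(t[(np.hypot((D@e1)-q.x[0],(D@e2)-q.x[1])<.006)&(t<b+.04)&(t>a)],98) if k.sum()>20 else 0
    return q.x,k.sum(),np.abs(q.fun).mean(),t_top,e1,e2
E
python3 - <<'E'
from h import *
low,ax,f=rod("short");g=low+ax*(.09-.016);zt=zdir(15,f);q=quat(zt,-f)
ctrl.movep([.46,-.05,.36],quat(zdir(5,f),-f))
print(get_state()["time"])
for tl in (-10,-20,-25):
  for sg in (1,-1): print(tl,sg,[ctrl.ik(np.r_[JAR,z],quat(zdir(tl,np.array([1.,0,0])),sg*np.array([1.,0,0]))) for z in (.19,.32)])
ctrl.movep(g+zt*(.0187-.085),q)
s=get_state();print(s["time"],s["tcp_pos"],s["qpos"].round(2))
P=wrist_cloud("pics/w1.png");x,n,e,tt,e1,e2=refine(P,low,ax,f,.055,.078,.01);print(x,n,e,tt,get_state()["time"])
E
```

```text
3.175
-10 1 [array([-0.50646002,  1.00019977,  1.15012194,  1.11374968, -0.80201302,
        1.65737445, -1.11321589]), array([-0.43554022,  0.90956853,  1.15030776,  0.85374638, -0.7578399 ,
        1.89662166, -1.2202853 ])]
-10 -1 [array([ 0.2857992 ,  0.90790546, -0.97385277,  1.09846428,  0.62495759,
        1.60509416,  1.02513308]), array([ 0.22877072,  0.84152824, -1.00313273,  0.83826462,  0.60836614,
        1.87481988,  1.09498834])]
-20 1 [array([-0.409476  ,  1.09690428,  1.14996537,  0.87755757, -0.81691746,
        1.90740705, -1.17884097]), None]
-20 -1 [array([ 0.2038792 ,  1.00807631, -0.94043631,  0.86247172,  0.59495838,
        1.85158881,  1.0939205 ]), None]
-25 1 [array([-0.29136348,  1.05414292,  0.75320696,  0.7434125 , -0.55256655,
        1.93322202, -1.36673464]), None]
-25 -1 [array([ 0.14391106,  1.0494886 , -0.8504925 ,  0.7306544 ,  0.53881825,
        1.9631702 ,  1.1560379 ]), None]
4.2333 [0.48421873 0.1309554  0.15780999] [ 0.19  0.35 -0.74  2.15  0.66  0.58  0.61]
[0. 0.] 0 nan 0 4.2833h.py:36: RuntimeWarning: Mean of empty slice.
  return q.x,k.sum(),np.abs(q.fun).mean(),t_top,e1,e2
  ret = ret.dtype.type(ret / rcount)
```

View pics/w1.png

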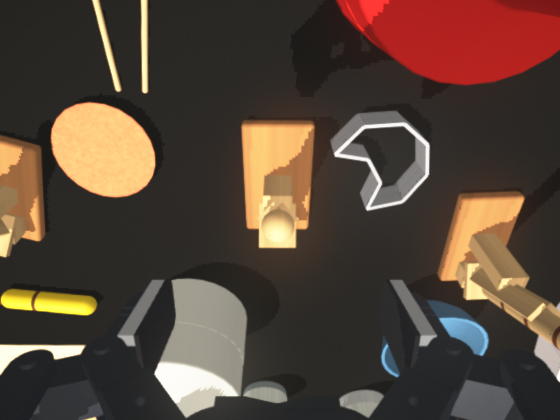

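The wrist picture shows the rod's round end at (278,225), centred between the fingers (150 and 405, so mid 277). I re-tilt slightly and grasp.

```bash
cat >> h.py <<'E'
def grasp(n,tilt,dn,pull,off=0.):
    low,ax,f=rod(n);g=low+ax*(LEN[n]-dn)+np.cross(UP,f)*off;zt=zdir(tilt,f);q=quat(zt,-f)
    tg=g+zt*.0187
    ctrl.movep(tg-zt*.07,q);ctrl.movel(tg,max_speed=.1)
    c0=get_state()["contact_force"];ctrl.close_gripper(force=40);s=get_state()
    print("grip",s["width"],s["gripper_force"],"dF",(s["contact_force"]-c0).round(1),s["tcp_pos"]-tg,s["time"])
    ctrl.movel(tg+ax*pull,max_speed=.12);s=get_state();print("out",s["width"],s["time"],s["contact_force"].round(1))
E
python3 - <<'E'
from h import *
X=np.array([1.,0,0])
for z in (.21,.26): print(ctrl.ik(np.r_[JAR,z],quat(zdir(-18,X),-X)))
grasp("short",20,.016,.075)
for z in (.21,.26): print(ctrl.ik(np.r_[JAR,z],quat(zdir(-18,X),-X)))
E
```

```text
[ 0.13780442  0.91689472 -0.67176057  0.87957188  0.40631225  1.77324749
  1.19987896]
[ 0.11962399  0.8979366  -0.6798932   0.77780422  0.40638274  1.88386821
  1.21551443]
grip 0.01891687713768695 38.96947883069515 dF [ 0.2 -1.8  1.1] [ 0.00017218 -0.00011308  0.00022021] 6.0833
out 0.01853689237119631 6.8583 [ 0.4 -0.1 -0.4]
[ 0.14050032  0.91843391 -0.68072736  0.87950712  0.41227928  1.77501387
  1.19624556]
[ 0.12485676  0.90093549 -0.6991791   0.77766569  0.41914006  1.88732659
  1.20833965]
```

```bash
cat >> h.py <<'E'
def jarpose(n,tilt,dn,zb,dxy=(0,0)):
    f=np.array([1.,0,0]);zt=zdir(tilt-LEAN[n],f)
    return np.r_[JAR+np.array(dxy),zb+LEN[n]-dn]+zt*.0187,quat(zt,-f)
def hover(n,tilt,dn,zb):
    f=np.array([1.,0,0])
    y=get_state()["tcp_pos"][1]
    ctrl.movep([.56,y*.6+.02,zb+LEN[n]-dn+.05],quat(zdir((tilt*2-LEAN[n])/2,f),-f))
    ctrl.movep(*jarpose(n,tilt,dn,zb));s=get_state();print("hover",s["tcp_pos"],s["width"],s["time"])
    check(n,dn,zb)
def check(n,dn,zb,save=True):
    for c in ("top","side"):
        im,d=vision.grab_frame(c)
        if save: cv2.imwrite(f"pics/{c}_{n}.png",im)
        P,B=cloud(im,d,vision.camera_info(c));u=P[:,:2]-JAR
        k=(np.hypot(*u.T)<.03)&(P[:,2]>zb-.005)&(P[:,2]<zb+LEN[n]-dn-.024)&(P[:,2]>.18);p=P[k]
        if len(p)<15: print(c,"few",len(p));continue
        fn=lambda q:np.hypot(p[:,0]-q[0]-q[2]*(p[:,2]-zb),p[:,1]-q[1]-q[3]*(p[:,2]-zb))-RAD[n]
        q=least_squares(fn,[*JAR,0,0],loss='soft_l1',f_scale=.001)
        print(c,len(p),"bottom off",(q.x[:2]-JAR).round(4),"slope",q.x[2:].round(3),"err",abs(q.fun).mean().round(4),"zmin",p[:,2].min().round(3))
E
python3 - <<'E'
from h import *
hover("short",20,.016,.20)
im=cv2.imread("pics/side_short.png")[110:250,140:300];cv2.imwrite("pics/c2.png",cv2.resize(im,(640,560),interpolation=3))
E
```

```text
hover [0.69664728 0.05323659 0.25498438] 0.018895080543522652 8.475
top 52 bottom off [-0.0002 -0.0001] slope [-0.071  0.012] err 0.0005 zmin 0.198
side 106 bottom off [0.0008 0.0013] slope [-0.022  0.021] err 0.0009 zmin 0.202
```

View pics/c2.png

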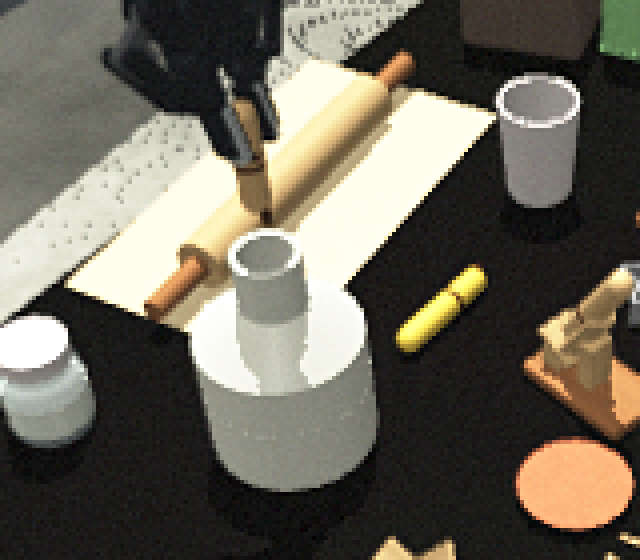

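The crop shows the rod vertical, its nib at (265,218) right above the mouth (265,255). The fits put it within 2 mm, so I insert and release.

```bash
cat >> h.py <<'E'
def drop(n,tilt,dn,zb,off=(0,0)):
    p,q=jarpose(n,tilt,dn,zb,off)
    ctrl.movel(p,max_speed=.08);s=get_state();print("in",s["contact_force"].round(1),s["width"])
    ctrl.ungrasp();ctrl.pause(.3)
    ctrl.movel(p+UP*.06,max_speed=.15);s=get_state();print("dropped",s["contact_force"].round(1),s["time"])
E
python3 - <<'E'
from h import *
drop("short",20,.016,.137)
n="mid";low,ax,f=rod(n);zt=zdir(18,f);q=quat(zt,-f);g=low+ax*.09
ctrl.movep([.55,0,.32],quat(zdir(5,f),-f))
ctrl.movep(g+zt*(.0187-.085),q);print(get_state()["time"],get_state()["qpos"].round(2))
P=wrist_cloud("pics/w2.png");D=P-g;e2=np.cross(UP,f);e1=np.cross(e2,ax)
k=(abs(D@ax)<.03)&(np.hypot(D@e1,D@e2)<.03);print(k.sum(),"lateral",np.percentile((D@e2)[k],[2,50,98]),"normal",np.percentile((D@e1)[k],[2,50,98]),"top t",(D@ax)[k].max())
im,d=vision.grab_frame("top");cv2.imwrite("pics/t2.png",im)
cv2.imwrite("pics/c3.png",np.hstack([cv2.resize(cv2.imread("pics/w2.png"),(400,300)),cv2.resize(im[50:230,130:370],(400,300),interpolation=3)]))
E
```

```text
in [-0.5  0.4 -0.4] 0.01850726464154543
dropped [-0.3  0.2 -0.7] 11.0167
12.55 [ 0.65  0.31 -0.71  2.15  0.59  0.51  0.85]
1024 lateral [-0.01004942 -0.00133224  0.0073227 ] normal [-0.00969449 -0.00207721  0.00831195] top t 0.01966644543444232
```

View pics/c3.png

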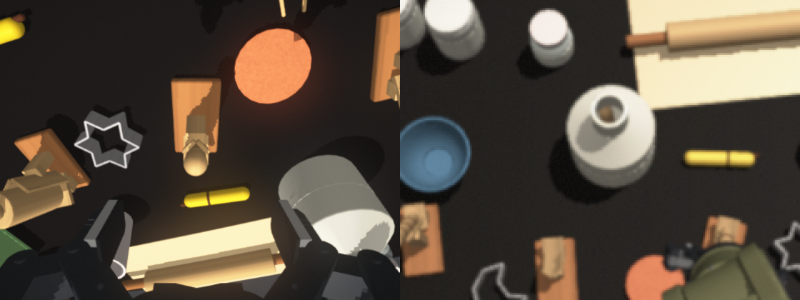

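The right half shows the short tool gone from its rest and beech visible inside the mouth at (607,115). The left half shows the mid rod's tip at (195,163), centred to about 1 mm. I go on with mid.

```bash
python3 - <<'E'
from h import *
im,d=vision.grab_frame("top");P,B=cloud(im,d,vision.camera_info("top"))
k=np.hypot(*(P[:,:2]-JAR).T)<.016;print("inside mouth z",np.percentile(P[k,2],[0,25,50,75,100]).round(3))
grasp("mid",18,.020,.08,-.0013)
hover("mid",18,.020,.20)
E
```

```text
inside mouth z [0.07  0.073 0.077 0.102 0.172]
grip 0.01868117157076604 38.95676717162132 dF [-0.8 -0.1  2.9] [ 1.28632965e-04 -6.88026996e-05  1.73337391e-04] 14.4167
out 0.01865922163252981 15.2333 [-0.1  0.3 -0.3]
hover [0.69823692 0.05154739 0.27045426] 0.018727894935811836 16.85
top 88 bottom off [ 0.0005 -0.0008] slope [-0.037 -0.007] err 0.0006 zmin 0.202
side 149 bottom off [ 0.0016 -0.0007] slope [-0.008  0.014] err 0.001 zmin 0.203
```

```bash
python3 - <<'E'
from h import *
drop("mid",18,.020,.125,(-.001,0))
n="long";low,ax,f=rod(n);zt=zdir(18,f);q=quat(zt,-f);g=low+ax*.128
ctrl.movep([.55,.15,.34],quat(zdir(5,f),-f))
ctrl.movep(g+zt*(.0187-.085),q);print(get_state()["time"],get_state()["qpos"].round(2))
P=wrist_cloud("pics/w3.png");D=P-g;e2=np.cross(UP,f);e1=np.cross(e2,ax)
k=(abs(D@ax)<.03)&(np.hypot(D@e1,D@e2)<.03);print(k.sum(),"lateral",np.percentile((D@e2)[k],[2,50,98]),"normal",np.percentile((D@e1)[k],[2,50,98]),"top t",(D@ax)[k].max())
for c in ("top","side"):
    im,d=vision.grab_frame(c);cv2.imwrite(f"pics/{c}3.png",im);P,B=cloud(im,d,vision.camera_info(c))
    k=np.hypot(*(P[:,:2]-JAR).T)<.016;print("inside mouth z",np.percentile(P[k,2],[0,25,50,75,100]).round(3) if k.any() else None)
cv2.imwrite("pics/c4.png",np.hstack([cv2.resize(cv2.imread("pics/w3.png"),(400,300)),cv2.resize(cv2.imread("pics/top3.png")[95:155,216:296],(400,300),interpolation=3)]))
E
```

```text
in [-0.2 -1.1  0.1] 0.019006473406347497
dropped [ 0.7 -0.8 -0.5] 19.55
21.2417 [-0.14  0.46 -0.82  1.83  0.74  0.88  0.35]
1068 lateral [-0.00894033 -0.00085324  0.00718886] normal [-0.00871029 -0.00385256  0.00688507] top t 0.021558618639387975
inside mouth z [0.071 0.072 0.073 0.073 0.073]
inside mouth z None
```

View pics/c4.png

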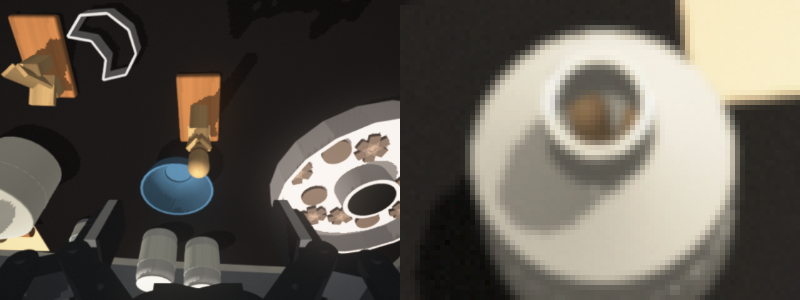

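Right crop: the neck is free, with the wood lying low (z about 0.07) at (590,110). Left: the long rod's tip at (199,163), centred. I grasp the long tool.

```bash
python3 - <<'E'
from h import *
grasp("long",18,.022,.11,-.001)
hover("long",18,.022,.20)
E
```

```text
grip 0.017496104684588284 38.960540145635605 dF [-0.3  0.6  1.1] [0.00016345 0.00023812 0.00028429] 23.1167
out 0.016929512611480735 24.1833 [ 0.2 -0.9 -0.1]
hover [0.69951488 0.05450456 0.31006655] 0.016961651527350723 25.8917
top 140 bottom off [-0.0008  0.0022] slope [-0.01  -0.006] err 0.0006 zmin 0.203
side 238 bottom off [0.0014 0.0048] slope [-0.008 -0.005] err 0.0009 zmin 0.201
```

```bash
python3 - <<'E'
from h import *
last=None
for zb in (.165,.12,.105,.09,.075):
    p,q=jarpose("long",18,.022,zb,(0,-.001));ctrl.movel(p,max_speed=.06);s=get_state()
    F=s["contact_force"];print(zb,F.round(1),s["tcp_pos"]-p,s["width"])
    if abs(F[2])>4 or np.hypot(*F[:2])>6: break
E
```

```text
0.165 [ 0.9  0.3 -0.1] [ 6.70135808e-05 -2.99556304e-05  5.81079387e-05] 0.01677853869773921
0.12 [ 0.2  0.4 -0.4] [1.56213631e-04 9.03894872e-05 3.71332307e-04] 0.01672671394903676
0.105 [ 0.6 -0.4  0.2] [-0.00026017 -0.00017376 -0.00064178] 0.017205157369826342
0.09 [-0.   0.5  0.2] [-0.00021781 -0.00018108 -0.00059984] 0.017011700634214783
0.075 [ 0.3 -0.   0.7] [-0.00023776 -0.00015852 -0.00060838] 0.017047407959355103
```

```bash
python3 - <<'E'
from h import *
ctrl.ungrasp();ctrl.pause(.4)
p=get_state()["tcp_pos"];ctrl.movel(p+UP*.1,max_speed=.15)
ctrl.movep([.5,-.05,.36],quat(zdir(0,np.array([1.,0,0])),-np.array([1.,0,0])))
ctrl.movep([.3,-.45,.36],quat(zdir(0,np.array([1.,0,0])),-np.array([1.,0,0])))
ims=[]
for c,y,x in (("top",60,170),("side",150,130)):
    im,d=vision.grab_frame(c);cv2.imwrite(f"pics/{c}4.png",im);P,B=cloud(im,d,vision.camera_info(c))
    k=np.hypot(*(P[:,:2]-JAR).T)<.04;print("z",P[k,2].max().round(3))
    s=P[(np.hypot(*(P[:,:2]-JAR).T)<.09)&(P[:,2]>.02)&(P[:,2]<.095)];f=least_squares(lambda q:np.hypot(*(s[:,:2]-q).T)-.06,JAR,loss='soft_l1',f_scale=.002);print("body",f.x)
    ims.append(cv2.resize(im[y:y+150,x:x+200] if c=="side" else im[y:y+180,100:340],(400,300),interpolation=3))
    s=P[(np.hypot(*(P[:,:2]-JAR).T)<.02)&(P[:,2]>.1)];print("mouth z pct",np.percentile(s[:,2],[5,50,95]).round(3))
cv2.imwrite("pics/c5.png",np.hstack(ims));print(get_state()["time"])
E
```

```text
z 0.175
body [0.70381316 0.05082266]
mouth z pct [0.118 0.147 0.171]
z 0.173
body [0.7048949  0.05193609]
mouth z pct [0.146 0.16  0.171]
33.4
```

View pics/c5.png

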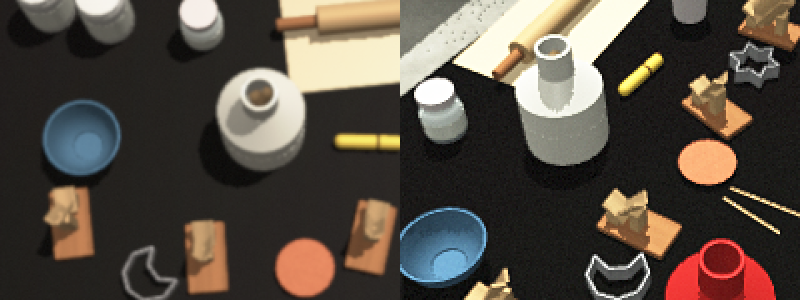

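Both views show all three rests empty and the jar where it was. The wood stands in the neck just below the rim at (262,97), and the bystanders are undisturbed. I hand in.

```bash
python3 -c "
from station import ticket
print(ticket.close_job())"
```

```text
the job is handed in; nothing more can be done
None
```

The short, middle and long tools went into the white jar in that order, the long one standing in the neck; the final pictures showed jar and bystanders undisturbed, and I handed in at about 33 s, verdict not shown.

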